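# Clamp a carving blank on the sloping easel, to the slip of the clutch handle

## Robot

A 6-joint arm with a two-finger parallel gripper is mounted at the origin on the work surface. World frame = base frame: x ahead of the robot, y to its left, z up, the work surface at z = 0. Lengths are in mm, angles in rad, forces in N, time in s.
With the tool pointing down it reaches from about 275 to 1000 mm from the base axis. Payload 8.4 kg.
Tool frame: the origin (TCP) lies at the very end of the fingers, on their centre line; the grasp point (between the pads) lies r.hold_point_z behind it (r.hold_point_z is the distance from the TCP to the grasp point, in mm); x points along the fingers, z is the direction in which the jaws open and shut, and the axes are right-handed (so a half turn about x gives the same grasp; the last joint's range is limited). The gripper opens to 85 mm and grips with 20 to 120 N. Pads are 22 mm wide; open, the fingers measure 114 mm over their backs; the gripper's body (76 mm by 85 mm) begins 54 mm behind the grasp point. The pads swing forward as they close: fully open they stand 13 mm farther back than shut.
Start: joints at [1.215, 0.353, 1.633, -0, 1.155, -0.002], TCP at [216.539, 586.292, 231.281] pointing down, gripper open.
Joint ranges: [-2.63, 2.63], [-0.92, 2.1], [0.06, 2.66], [-1.3, 4.44], [0, 2.69], [-3.02, 3.02]. Speed limits (rad/s): [2.22, 2.22, 2.79, 3.14, 3.14, 3.14].

## Interface

Orientations are given as [roll, pitch, yaw] about the fixed x, y, z axes, in that order (R = Rz(yaw) Ry(pitch) Rx(roll)).
In Python, from rig import r gives the robot as it stands.
- The arm moves only by the tool jog_arm, never from a script. Its argument "series" is a list of rows, each a list of 7 numbers: the turn, a rotation vector about the tool's x, y, z in degrees, then the shift along the tool's x, y, z in cm, then the opening, from 0 (shut) to 1 (fully open). In form: [[wx, wy, wz, tx, ty, tz, fingers], ...]. A call has 1 to 20 rows; each row shifts and turns the commanded pose from where the row before left it, along the tool's axes as they then stand; what a row does not reach is not made up. A row lasts 1/10 s, in which the tool goes at most 50 mm and 8.59 degrees, less where a joint would pass 70% of its speed; a pose out of reach is approached as far as the arm can. A call with a gripper value outside its range is refused whole. The fingers move at their own pace and stop on an object; "force" is the grip in N (left out, the last holds). Time passes only in rows, so rows that do not move let the fingers close. It gives the time, the measured TCP pose, the force and the opening at its end, in the units of the state.
- r.sense(): the state, without advancing time (a new reading comes with each control period).
- r.grab_frame(name): name is "side" or "top"; returns (picture, depth): 420x560x3 uint8, red, green, blue; 420x560 float32, mm along the optical axis (not along the pixel's ray), 0 where there is no reading.
- r.get_calibration(name): a dict with "mtx" (3x3 intrinsics, pixels), "position" and "rotation" of the camera in the world. Camera axes: x right, y down, z forward; pixel columns grow to the right and rows downward; lengths in mm; the calibration is good to about 2 mm. A picture is of the moment at which its call begins. get_calibration takes no time and is no camera call.
- r.sign_off(): hands the job in, once; it reports no verdict.
The state is a dict: "clock": time; "qpos": joint angles; "qvel": joint speeds; "joint_efforts": joint torques, N m; "eef_pos": TCP position; "tcp_rot": TCP orientation; "contact_force": force on the tool from outside, world axes, zero at the start; "wrist_torque": the same for the moment, N m; "opening": opening from 0.0 (shut) to 1.0 (fully open).
Only numpy, scipy, OpenCV 4.12 (cv2) and the standard library are available. Lean on these libraries where they do the work, as an engineer would, in place of code of your own. Each camera call takes 0.05 s, during which the arm holds its last target.

## Task

Slide the wooden carving blank along the easel's ledge until it is fully home against the end stop under the clamp, still flat on the slope and resting on the ledge. Then turn the red clamp handle clockwise until its torque clutch is felt to slip, and stop at once: slipping it on by more than about 30 degrees spoils the clutch. Leave the blank clamped, let go, and leave the tub, brush jar and sanding block where they stand.

Things in the scene. Friction and masses are not known exactly. Their poses are not given: they have to be found in the camera images.
- slope: Plywood top of the easel (fixed, 200 mm up the slope, 380 wide, inclined 30 degrees, lower edge away from the robot). Left and right are as seen facing the lower edge. Origin: on the top face's lower edge, 137 mm from its right end, 35 mm above the bench; x up the slope, y left, z square out of the face. A dark ledge, 13 mm high, runs along x 8 to 20 mm; things rest on its face at x = 20
- end_stop (a point): Middle of the end stop's left face, at half height, x = 60, y = -100, z = 10 mm in the frame of slope. The stop is a dark wooden block 85 mm up the slope, 16 wide, 20 high; the blank's right end comes to rest on this face. Axes as slope
- clamp_arm (a point): Middle of the top face of the clamp's dark steel arm, on the screw axis: x = 55, y = -65, z = 80 mm in the frame of slope. The arm is 34 mm wide (y), 20 thick and runs up the slope from x = 35 to 155 mm, where a post carries it. The screw axis is square to the slope. Axes as slope
- blank_center (a point): Centre of the loose carving blank, a pale wooden block 70 mm (its x, up the slope) by 170 (its y, along the ledge) by 24 thick (its z), about 0.17 kg, flat on the slope against the ledge, 80 to 130 mm left of home. Home, its centre is at x = 55, y = -15, z = 12 mm in the frame of slope. A push of a few newtons on its left end slides it
- handle (a point): Centre of the red bar handle, on the screw axis, 114 mm above the slope's face: bar 100 mm long (x), 16 wide (y), 26 high (z, along the axis, away from the slope), on a thin neck (radius 6) above the arm. Clockwise seen from above lowers the foot; stays where left. Turning takes 0.3 N m for 1 to 2.2 rad until the foot bites, then climbs over some 0.4 rad to 0.5 N m, where the clutch slips
- clutch (a joint): Slip of the handle against the clamp screw, rad: near 0 as long as handle and screw turn together; grows as the handle slips clockwise. A slip of 0.06 counts as slipped; above 0.6 the clutch is spoilt. Letting go does not undo it (it may shift by some 0.06)
- foot: Round black rubber pressure foot of the clamp, 28 mm across and 8 mm thick, under the arm; origin at the centre of its underside. It moves square to the slope and does not turn
- tub: White plastic tub with grey lid, 86 mm across, 67 mm high, standing on the bench before the slope's lower edge; origin at the centre of its underside
- brush_jar: Terracotta-coloured jar of brushes, 76 mm across, 100 mm high and about 240 mm with the brushes, standing on the bench beyond the left end of the easel; origin at the centre of its underside
- sanding_block: Cork sanding block 55 by 100 by 28 mm lying on the bench before the slope's lower edge, near the clamp; origin at the centre of its underside
Not all that is in view belongs to the job. Leave any black or blue look-alike of the part that bears blank_center alone.

How it is judged (in metres and radians):
On the way, in this order (a step that is already met when the one before it is completed fails the run):
1. the blank is home: against the end stop and the ledge, flat on the slope (y of blank_center in the frame of slope below -0.0115 m and x of blank_center in the frame of slope below 0.059 m and z of blank_center in the frame of slope below 0.016 m and angle between the y axis of blank_center and the y axis of slope, either way round below 0.05 rad), for 0.2 s.
2. the handle's clutch has slipped (0.06 rad or more) (value of joint clutch above 0.06 rad), for 0.1 s.
At the end, for the whole second after the job is handed in: The blank is home (within 3.5 mm of the end stop, 4 mm of the ledge, flat to 4 mm and square to 0.05 rad), the clutch has slipped between 0.06 and 0.6 rad, and the foot still presses on the blank with more than 8 N (all of step 1 and value of joint clutch between 0.06 and 0.6 rad and contact force between foot and blank above 8 N); the robot touches nothing.
It fails at once if the clutch is slipped by more than 0.6 rad (value of joint clutch above 0.6 rad).
It fails at once if the tub, the brush jar or the sanding block is shifted by more than 30 mm (distance of any of tub, brush_jar, sanding_block from where it was at the start of the episode above 0.03 m).
It also fails if it takes over 72 s, if anything falls off the work surface, if the arm or the gripper's body presses on something with over 40 N, if the wrist force passes 120 N, or if a joint passes its speed limit or range.

## Working session

There is one attempt and no reset: what is moved stays moved. The work goes in short steps, Python scripts to look and compute and a tool call to move; the robot and the scene stay as the last step left them, time stands still between calls to the robot, and variables do not carry over. Pictures are saved under pics/ and viewed, and the job is handed in when it is done.

Besides the shell and the picture viewer there is one more tool, called after "Request:" as name([rows], argument=value, ...), one row to a line, values as JSON. jog_arm: Moves the arm, as the interface text tells. Its arguments: {"type":"object","properties":{"series":{"type":"array"},"force":{"type":"number"}},"required":["series"]}

```bash
ls; mkdir -p pics; python3 - <<'E'
from rig import r
import cv2, numpy as np
print(r.sense()); print(r.hold_point_z)
for n in ("side","top"):
    p,d=r.grab_frame(n); cv2.imwrite(f"pics/{n}0.png",p[:,:,::-1]); np.save(f"pics/{n}0.npy",d); np.save(f"pics/{n}0rgb.npy",p)
    print(n,r.get_calibration(n))
E
```

```text
pics
{'clock': 0.0, 'qpos': array([ 1.21458704e+00,  3.53654317e-01,  1.63414566e+00, -1.16114284e-05,
        1.15520624e+00, -2.38947919e-03]), 'qvel': array([ 2.56866410e-04, -1.54805862e-03, -6.29197571e-04,  6.97949030e-05,
       -2.62962963e-04,  5.93910643e-04]), 'joint_efforts': array([ 8.75070582e-04, -6.05255055e+01, -3.42059577e+01,  1.97150016e-04,
        9.34003067e-03, -3.19505011e-05]), 'eef_pos': array([216.38010513, 585.83093622, 230.55290242]), 'tcp_rot': array([-3.13647188,  1.56938272, -1.91949067]), 'contact_force': array([-0.28029607,  0.64044409,  0.80083531]), 'wrist_torque': array([ 0.04095226, -0.03298419, -0.0167246 ]), 'opening': 0.999497982940087}
18.700000000000003
side {'mtx': array([[509.44940556,   0.        , 273.83516546],
       [  0.        , 509.44940556, 206.70850854],
       [  0.        ,   0.        ,   1.        ]]), 'position': array([-142.70817836, -953.71038561, 1008.68052172]), 'rotation': array([-2.22142388,  0.0117343 , -0.68568703])}
top {'mtx': array([[520.60999917,   0.        , 275.89412939],
       [  0.        , 520.60999917, 206.50714679],
       [  0.        ,   0.        ,   1.        ]]), 'position': array([ 329.77198761,  -34.08414531, 1640.17634609]), 'rotation': array([-2.97375549,  0.00880179, -1.58618032])}
```

View pics/side0.png

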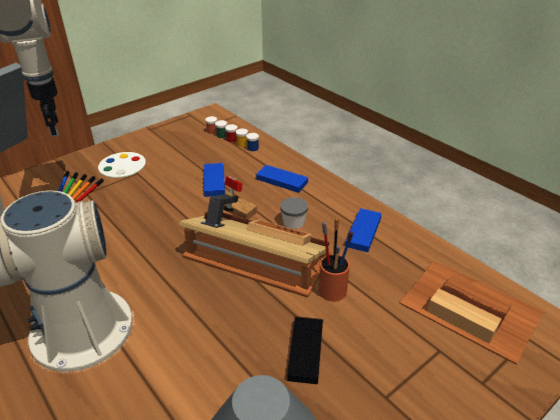

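View pics/top0.png

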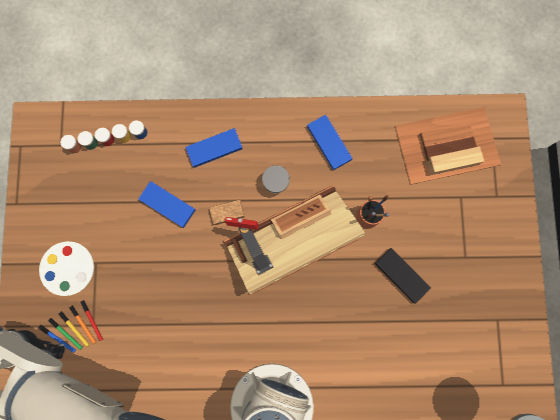

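```bash
python3 - <<'E'
import cv2
t=cv2.imread("pics/top0.png")[150:310,190:400]; cv2.imwrite("pics/topc.png",cv2.resize(t,None,fx=3.7,fy=3.7,interpolation=cv2.INTER_CUBIC))
t=cv2.imread("pics/side0.png")[155:310,170:390]; cv2.imwrite("pics/sidec.png",cv2.resize(t,None,fx=3.6,fy=3.6,interpolation=cv2.INTER_CUBIC))
E
```

```text
(no output)
```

View pics/topc.png

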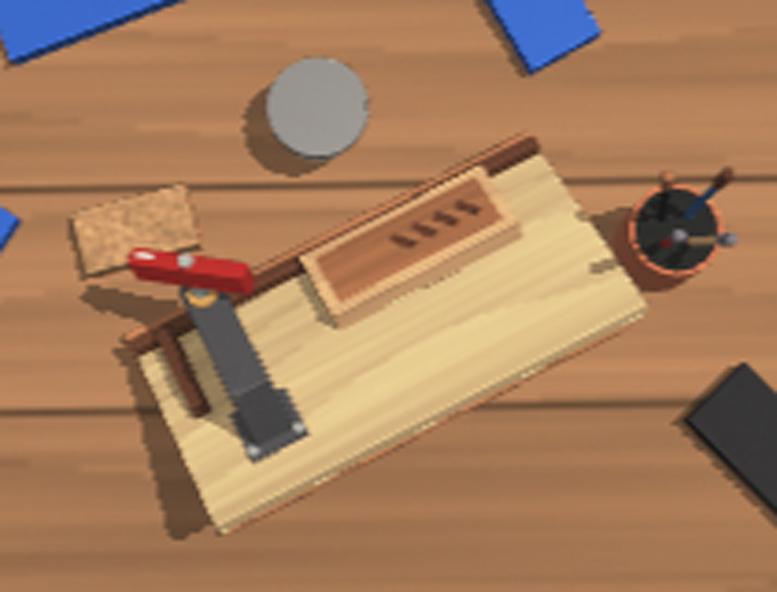

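View pics/sidec.png

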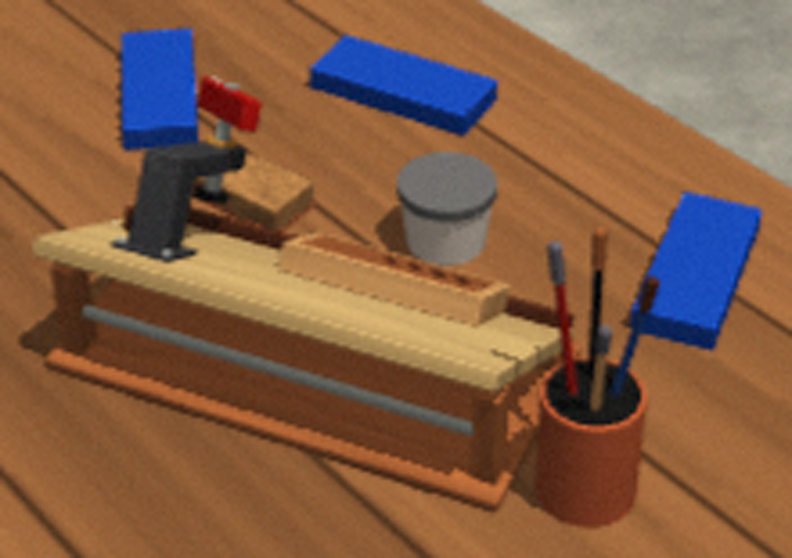

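```bash
cat > h.py <<'E'
import numpy as np, cv2
from scipy.spatial.transform import Rotation as Ro
from rig import r
def cal(n):
    c=r.get_calibration(n); return c["mtx"],np.array(c["position"]),Ro.from_euler("xyz",c["rotation"]).as_matrix()
def pts(n,d):
    K,p,R=cal(n); v,u=np.mgrid[0:d.shape[0],0:d.shape[1]]
    P=np.stack([(u-K[0,2])/K[0,0]*d,(v-K[1,2])/K[1,1]*d,d],-1)
    return P@R.T+p
def proj(n,X):
    K,p,R=cal(n); c=(np.atleast_2d(X)-p)@R; q=c@K.T; return q[:,:2]/q[:,2:]
E
python3 - <<'E'
from h import *
for n in("top","side"):
    d=np.load(f"pics/{n}0.npy"); P=pts(n,d)
    rows={"top":[(300,150),(200,350),(216,301),(180,275),(212,228),(224,236),(250,340),(270,300)],"side":[(330,220),(207,290),(222,290),(183,233),(250,280)]}[n]
    for a in rows: print(n,a,P[a].round(1))
E
```

```text
top (300, 150) [319.8 372.2  -1.5]
top (200, 350) [ 623.8 -260.3    6.7]
top (216, 301) [562.5 -99.6  89.3]
top (180, 275) [678.9 -22.9  70.5]
top (212, 228) [588.5 126.6  26.2]
top (224, 236) [531.3  90.1 163.2]
top (250, 340) [ 465.9 -223.9   -3. ]
top (270, 300) [405.1 -96.2   0.5]
side (330, 220) [ 264.1 -226.9    1.7]
side (207, 290) [666.7 -24.6  69.5]
side (222, 290) [652.5 -41.5  28.7]
side (183, 233) [522.8  60.5 177.5]
side (250, 280) [ 473.5 -209.1  134.2]
```

```bash
cat >> h.py <<'E'
def topmask(p,d):
    P=pts("top",d); hsv=cv2.cvtColor(p,cv2.COLOR_RGB2HSV).astype(int)
    return P,hsv
E
python3 - <<'E'
from h import *
d=np.load("pics/top0.npy");p=np.load("pics/top0rgb.npy");P,hsv=topmask(p,d)
for a in [(240,320),(260,260),(265,295),(216,301),(222,310)]: print(a,hsv[a],P[a].round(0))
m=(hsv[...,0]>=17)&(hsv[...,0]<=28)&(hsv[...,1]>70)&(hsv[...,2]>150)&(P[...,2]>20)&(P[...,2]<200)
m[:,:220]=0;m[:,380:]=0;m[:180]=0;m[310:]=0
cv2.imwrite("pics/m.png",cv2.resize((m*255).astype(np.uint8)[150:310,190:400],None,fx=3,fy=3))
X=P[m]
# robust plane fit
idx=np.ones(len(X),bool)
for k in range(8):
    c=np.median(X[idx],0) if k==0 else X[idx].mean(0)
    n=np.linalg.svd(X[idx]-c,full_matrices=False)[2][2]; n*=np.sign(n[2])
    e=(X-c)@n; idx=abs(e)<(15 if k<4 else 5)
print(idx.sum(),len(X),c,n,np.degrees(np.arccos(n[2])),np.std(e[idx]))
az=np.arctan2(n[1],n[0]);print("az normal",np.degrees(az))
mm=np.zeros(m.shape,np.uint8);mm[m]=idx*255
mm=cv2.morphologyEx(mm,cv2.MORPH_CLOSE,np.ones((5,5)))
cs=max(cv2.findContours(mm,0,1)[0],key=cv2.contourArea)
print(cv2.approxPolyDP(cs,3,True)[:,0].tolist())
E
```

```text
(240, 320) [ 21  95 232] [ 487. -153.  111.]
(260, 260) [ 0  7 71] [428.  23. 154.]
(265, 295) [ 18 103 213] [414. -77. 133.]
(216, 301) [ 10 141 116] [ 562. -100.   89.]
(222, 310) [ 14 116 195] [ 543. -126.   92.]
4142 4702 [477.72649558 -92.87535368 102.63146287] [0.44741535 0.22138412 0.86649211] 29.94647625638155 2.3780166482069944
az normal 26.326513860887264
[[336, 192], [323, 198], [330, 214], [285, 238], [276, 237], [270, 225], [254, 233], [272, 263], [272, 268], [264, 273], [256, 273], [251, 259], [241, 263], [234, 248], [228, 246], [248, 291], [363, 233]]
```

View pics/m.png

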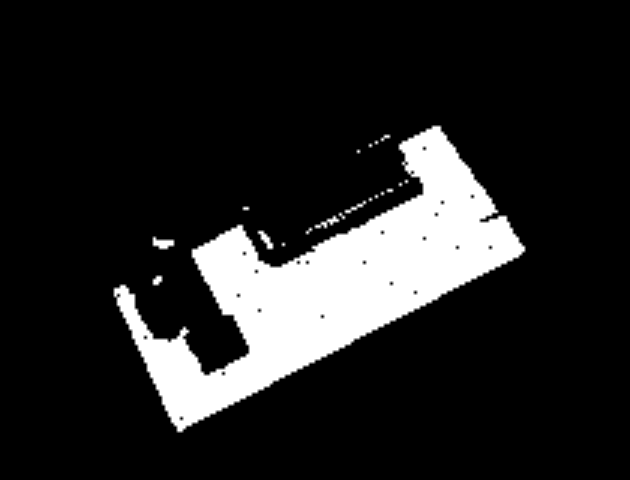

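```bash
python3 - <<'E'
from h import *
d=np.load("pics/top0.npy");p=np.load("pics/top0rgb.npy");P,hsv=topmask(p,d)
c=np.array([477.73,-92.88,102.63]);n=np.array([.44742,.22138,.86649])
K,cp,R=cal("top")
def hit(u,v,c=c):
    ray=R@np.array([(u-K[0,2])/K[0,0],(v-K[1,2])/K[1,1],1]); return cp+ray*((c-cp)@n)/(ray@n)
A=hit(248,291.5);B=hit(363.5,233);C=hit(228,246);D=hit(336.5,191.5)
print(A,B,C,D,np.linalg.norm(A-B))
def proj_h(v): return np.degrees(np.arctan2(v[1],v[0]))
print("y axis dir az from upper edge",proj_h(B-A),"end edges x az",proj_h(A-C), proj_h(B-D))
# sign: y to left = A->B ; 
for az in [26.33, proj_h(B-A)+90]:
    a=np.radians(az); xs=np.array([-np.cos(a)*np.cos(np.pi/6),-np.sin(a)*np.cos(np.pi/6),.5]); ys=np.array([np.sin(a),-np.cos(a),0]); zs=np.cross(xs,ys)
    S=np.stack([xs,ys,zs],1)
    mid=(A+B)/2
    O=mid-200*xs-53*ys
    print("O from mid upper",O,"z should be 35; A,B,C,D:"); 
    for q in(A,B,C,D): print(((q-O)@S).round(1))
E
```

```text
[340.24906158  58.65810407 134.90298179] [ 502.45448355 -277.53286121  137.04034748] [479.62762147 124.64507103  46.07454752] [ 644.00916848 -213.69691853   47.63781759] 373.2821083064734
y axis dir az from upper edge -64.2436196162533 end edges x az -154.66539369977818 -155.72638113274897
O from mid upper [553.07992569  14.88757337  35.97166463] z should be 35; A,B,C,D:
[ 197.8 -133.6    0. ]
[202.2 239.6  -0. ]
[  19.9 -130.9    0.2]
[2.310e+01 2.452e+02 2.000e-01]
O from mid upper [554.31798891  13.56256172  35.97166463] z should be 35; A,B,C,D:
[ 199.5 -133.6   -0.9]
[200.5 239.6   0.9]
[  21.5 -132.5   -0.8]
[ 21.4 243.7   1.1]
```

```bash
cat >> h.py <<'E'
az=np.radians(25.75); O=np.array([554.3,13.6,35.0])
xs=np.array([-np.cos(az)*np.cos(np.pi/6),-np.sin(az)*np.cos(np.pi/6),.5]); ys=np.array([np.sin(az),-np.cos(az),0]); S=np.stack([xs,ys,np.cross(xs,ys)],1)
def W(q): return O+np.atleast_2d(q)@S.T
def L(p): return (np.asarray(p)-O)@S
def overlay(n,img,fn,box,f,blank=None):
    u0,v0,u1,v1=box
    im=cv2.resize(img[v0:v1,u0:u1,::-1],None,fx=f,fy=f,interpolation=cv2.INTER_CUBIC)
    def poly(q,c,cl=True):
        k=((proj(n,W(q))-[u0,v0]+.5)*f).round().astype(int); cv2.polylines(im,[k],cl,c,1)
    poly([[0,-137,0],[200,-137,0],[200,243,0],[0,243,0]],(0,255,255))
    poly([[17.5,-100,20],[102.5,-100,20],[102.5,-116,20],[17.5,-116,20]],(255,255,0))
    poly([[35,-82,80],[155,-82,80],[155,-48,80],[35,-48,80]],(255,0,255))
    poly([[55,-65,80],[55,-65,127]],(0,255,0),False)
    if blank is not None: poly([[20,blank-85,24],[90,blank-85,24],[90,blank+85,24],[20,blank+85,24]],(255,0,0))
    cv2.imwrite(fn,im)
E
python3 - <<'E'
from h import *
for n,b in(("top",(190,150,400,310)),("side",(170,155,390,310))):
    overlay(n,np.load(f"pics/{n}0rgb.npy"),f"pics/{n}_o.png",b,3.6,85)
E
```

```text
(no output)
```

View pics/top_o.png

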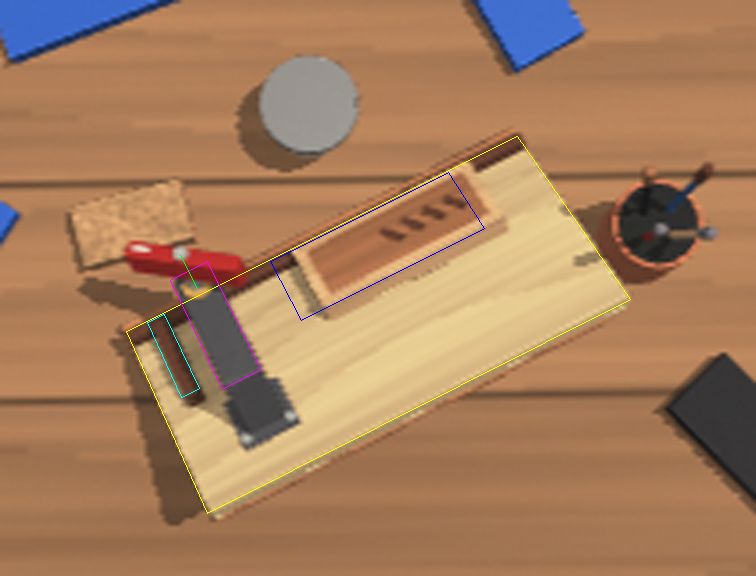

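View pics/side_o.png

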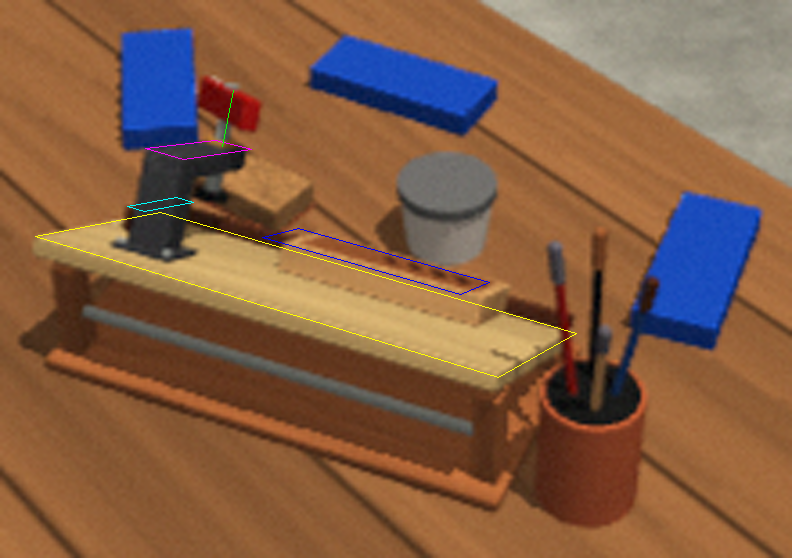

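```bash
cat > meas.py <<'E'
from h import *
p=np.load("pics/top0rgb.npy");d=np.load("pics/top0.npy");ps=np.load("pics/side0rgb.npy");ds=np.load("pics/side0.npy")
for n,a,dd in(("top",p,d),("side",ps,ds)):
    P=pts(n,dd);Q=L(P);h=cv2.cvtColor(a,cv2.COLOR_RGB2HSV).astype(int)
    red=((h[...,0]<6)|(h[...,0]>174))&(h[...,1]>150)&(Q[...,2]>85)&(Q[...,2]<145)&(abs(Q[...,1]+65)<70)&(abs(Q[...,0]-55)<70)
    q=Q[red]; print(n,"red",red.sum(),"min",np.percentile(q,2,0).round(1),"max",np.percentile(q,98,0).round(1),"mean",q.mean(0).round(1))
    if n=="top":
        t=q[q[:,2]>118]; c=t[:,:2].mean(0); v=np.linalg.svd(t[:,:2]-c,full_matrices=False)[2][0]; print("handle top z",np.median(t[:,2]),"c",c,"dir deg (from xs to ys)",np.degrees(np.arctan2(v[1],v[0])), "ext",np.ptp((t[:,:2]-c)@v), np.ptp((t[:,:2]-c)@[-v[1],v[0]]))
    else:
        v,u=np.nonzero(red);print(u.min(),u.max(),v.min(),v.max())
    # grey dot on handle
    g=(h[...,1]<60)&(h[...,2]>90)&(Q[...,2]>110)&(Q[...,2]<145)&(abs(Q[...,1]+65)<40)&(abs(Q[...,0]-55)<40)
    print("nut",g.sum(),Q[g].mean(0).round(1) if g.any() else "")
    # blank top
    b=(abs(Q[...,2]-24)<5)&(Q[...,0]>15)&(Q[...,0]<100)&(Q[...,1]>-10)&(Q[...,1]<230)
    q=Q[b];print("blank z",np.median(q[:,2]),"lo",np.percentile(q,1,0).round(1),"hi",np.percentile(q,99,0).round(1))
    cc=cv2.minAreaRect(q[:,:2].astype(np.float32));print(cc)
    # end stop
    e=(h[...,2]<150)&(abs(Q[...,2]-20)<4)&(Q[...,0]>25)&(Q[...,0]<120)&(Q[...,1]<-85)&(Q[...,1]>-130)
    if e.sum()>10: q=Q[e];print("stop",e.sum(),np.percentile(q,5,0).round(1),np.percentile(q,95,0).round(1))
    # jar
    j=(Q[...,1]>235)&(Q[...,1]<380)&(P[...,2]>60)&(P[...,2]<300)&(P[...,0]>300)&(P[...,0]<700)
    q=P[j];print("jar",q.min(0).round(),q.max(0).round(),"slope frame",Q[j].min(0).round(),Q[j].max(0).round())
    bb=j&(P[...,2]>115); print("brush pts",L(P[bb])[:: max(1,bb.sum()//12)].round().tolist())
    # plywood
    m=(abs(Q[...,2])<6)&(h[...,0]>16)&(h[...,0]<28); print("ply z med",np.median(Q[m][:,2]), np.percentile(Q[m],[.5,99.5],axis=0).round(1).tolist())
    a_=(abs(Q[...,2]-80)<5)&(abs(Q[...,1]+65)<30)&(Q[...,0]>20)&(Q[...,0]<170)&(h[...,2]<110); q=Q[a_]
    if a_.sum()>5: print("arm",np.percentile(q,[2,98],axis=0).round(1).tolist())
E
python3 meas.py
```

```text
top red 245 min [  29.6 -101.9  105.1] max [ 92.1 -26.5 130.3] mean [ 63.1 -62.3 120.8]
handle top z 125.53041220493539 c [ 61.79665527 -61.92736962] dir deg (from xs to ys) 50.016587452802476 ext 95.7646526962443 20.222767350472346
nut 10 [ 51.9 -69.6 129.6]
blank z 25.14857398829678 lo [18.  21.  19.5] hi [ 91.3 188.   28.8]
((55.73985290527344, 123.795166015625), (78.26229095458984, 213.29046630859375), 1.037776231765747)
stop 100 [  30.  -114.7   16.9] [ 102.7 -100.4   23.4]
jar [ 500. -348.   60.] [ 627. -216.  240.] slope frame [ 42. 235. -58.] [226. 336. 118.]
brush pts [[180.0, 333.0, 93.0], [183.0, 328.0, 91.0], [176.0, 289.0, 103.0], [176.0, 330.0, 67.0], [170.0, 323.0, 56.0], [152.0, 315.0, 27.0], [216.0, 269.0, 103.0], [225.0, 265.0, 107.0], [214.0, 317.0, 54.0], [211.0, 309.0, 52.0], [160.0, 241.0, 1.0], [182.0, 239.0, 4.0], [192.0, 239.0, -9.0]]
ply z med 0.711981402188939 [[-1598.6, -772.8, -5.8], [560.5, 243.1, 5.9]]
arm [[55.9, -80.2, 75.9], [156.2, -49.3, 84.3]]
side red 153 min [  33.7 -102.9  104.3] max [ 93.7 -27.1 128.1] mean [ 70.5 -59.1 116.8]
225 241 176 190
nut 3 [ 57.6 -65.4 130.3]
blank z 25.90202875482606 lo [20.3 19.8 19.2] hi [ 93.5 187.8  27.8]
((56.821327209472656, 102.84561157226562), (77.40394592285156, 172.16433715820312), 1.009364366531372)
jar [ 496. -349.   60.] [ 624. -216.  240.] slope frame [ 47. 235. -59.] [227. 336. 116.]
brush pts [[175.0, 281.0, 114.0], [173.0, 289.0, 101.0], [168.0, 286.0, 86.0], [182.0, 330.0, 90.0], [159.0, 288.0, 65.0], [196.0, 275.0, 56.0], [148.0, 288.0, 42.0], [217.0, 310.0, 52.0], [210.0, 312.0, 44.0], [148.0, 316.0, 26.0], [165.0, 281.0, 11.0], [198.0, 239.0, -4.0]]
ply z med 1.2356073504800473 [[-1593.1, -1956.3, -5.8], [666.4, 1023.6, 5.8]]
arm [[45.2, -80.3, 75.4], [158.6, -48.3, 82.5]]
```

```bash
python3 - <<'E'
from h import *
s=r.sense(); print(Ro.from_euler("xyz",s["tcp_rot"]).as_matrix().round(3), L(s["eef_pos"]).round(0))
for n in("top","side"):
    P=pts(n,np.load(f"pics/{n}0.npy"));Q=L(P)
    m=(Q[...,2]>(121 if n=="top" else 108))&(Q[...,2]<136)&(np.hypot(Q[...,0]-55,Q[...,1]+65)<62)
    q=Q[m][:,:2];print(n,m.sum(),cv2.minAreaRect(q.astype(np.float32)),np.median(Q[m][:,2]))
    c=q.mean(0);v=np.linalg.svd(q-c,full_matrices=False)[2][0];print(c,np.degrees(np.arctan2(v[1],v[0])))
E
```

```text
[[-0.    -0.938  0.346]
 [-0.001  0.346  0.938]
 [-1.     0.    -0.001]] [ 146. -662.  142.]
top 185 ((55.85834884643555, -65.49298095703125), (101.04680633544922, 18.63140869140625), 48.41891860961914) 126.33703289169236
[ 57.68958561 -65.4508075 ] 48.68789545725548
side 145 ((59.39630889892578, -69.27548217773438), (105.08136749267578, 17.021663665771484), 52.723541259765625) 119.95813738254004
[ 68.09482292 -61.18948226] 51.599385823138
```

```bash
cat >> h.py <<'E'
def Rt(ang):  # tool x = -zs, tool z at angle ang (deg, xs->ys) in slope plane
    a=np.radians(ang); x=-S[:,2]; z=S[:,0]*np.cos(a)+S[:,1]*np.sin(a); return np.stack([x,np.cross(z,x),z],1)
def go(R=None,p=None):
    s=r.sense(); Rc=Ro.from_euler("xyz",s["tcp_rot"]).as_matrix()
    print("t",round(s["clock"],2),"pos",s["eef_pos"].round(1),"slope",L(s["eef_pos"]).round(1),"q",s["qpos"].round(2))
    z=Rc[:,2]@S; print("jaw ang",np.degrees(np.arctan2(z[1],z[0])).round(1),"tilt",np.degrees(np.arccos(np.clip(-Rc[:,0]@S[:,2],-1,1))).round(1),"F slope",(s["contact_force"]@S).round(1),"T slope",(s["wrist_torque"]@S).round(3),"open",round(s["opening"],3))
    if R is not None: w=Ro.from_matrix(Rc.T@R).as_rotvec(degrees=True); print("rot deg",w.round(2),np.linalg.norm(w).round(1))
    if p is not None: print("shift cm: cur axes",(Rc.T@(p-s["eef_pos"])/10).round(2),"target axes",(R.T@(p-s["eef_pos"])/10).round(2) if R is not None else "")
E
python3 - <<'E'
from h import *
print(W([45,210,6]),W([45,210,150]))
go(Rt(180),W([45,210,150])[0])
E
```

```text
[[ 613.13435874 -191.17412281   62.69615242]] [[ 677.98463197 -159.89406428  187.40381057]]
t 0.1 pos [216.4 585.9 230.6] slope [ 146.1 -662.3  141.6] q [ 1.21  0.35  1.63  0.    1.16 -0.  ]
jaw ang -131.9 tilt 29.9 F slope [ 0.  -0.1  0.2] T slope [-0.007  0.043  0.017] open 0.999
rot deg [42.94 28.43 11.53] 52.8
shift cm: cur axes [  4.39 -69.14 -53.96] target axes [ -0.84 -87.23  10.11]
```

Request:
jog_arm([
  [0,0,0,-3,0,0,0],
  [0,0,0,-3,0,0,0],
  [0,0,0,-3,0,0,0],
  [0,0,0,-3,0,0,0],
  [0,0,0,-2,0,0,0],
  [0,0,0,0,-2,-1.6,0],
  [0,0,0,0,-3.1,-2.4,0],
  [0,0,0,0,-3.1,-2.4,0],
  [0,0,0,0,-3.1,-2.4,0],
  [0,0,0,0,-3.1,-2.4,0],
  [0,0,0,0,-3.1,-2.4,0],
  [0,0,0,0,-3.1,-2.4,0],
  [0,0,0,0,-3.1,-2.4,0],
  [0,0,0,0,-3.1,-2.4,0],
  [0,0,0,0,-3.1,-2.4,0],
  [0,0,0,0,-3.1,-2.4,0],
  [0,0,0,0,-3.1,-2.4,0],
  [0,0,0,0,-3.1,-2.4,0],
  [0,0,0,0,-3.1,-2.4,0],
  [0,0,0,0,-1.5,-1.2,0],
])

```text
clock: 2.1
eef_pos: [510.6, 113.0, 370.9]
tcp_rot: [-3.043, 1.57, -1.828]
contact_force: [-0.6, -0.0, 1.0]
opening: 0.004
```

```bash
python3 -c "
from h import *
go(Rt(180),W([45,210,150])[0])"
```

```text
t 2.1 pos [510.6 113.  370.9] slope [ 164.6 -108.5  292.9] q [ 0.22  0.08  1.67 -0.    1.39 -1.  ]
jaw ang -132.0 tilt 30.0 F slope [ 1.  -0.2  0.6] T slope [0.007 0.01  0.018] open 0.004
rot deg [42.84 28.46 11.5 ] 52.7
shift cm: cur axes [ 18.37 -25.19 -19.74] target axes [ 14.29 -31.85  11.96]
```

Request:
jog_arm([
  [0,0,0,0,-3.1,-2.4,0],
  [0,0,0,0,-3.1,-2.4,0],
  [0,0,0,0,-3.1,-2.4,0],
  [0,0,0,0,-3.1,-2.4,0],
  [0,0,0,0,-3.1,-2.4,0],
  [0,0,0,0,-3.1,-2.4,0],
  [0,0,0,0,-3.1,-2.4,0],
  [0,0,0,0,-3.1,-2.4,0],
  [5.36,3.56,1.44,0,0,0,0],
  [5.36,3.56,1.44,0,0,0,0],
  [5.36,3.56,1.44,0,0,0,0],
  [5.36,3.56,1.44,0,0,0,0],
  [5.36,3.56,1.44,0,0,0,0],
  [5.36,3.56,1.44,0,0,0,0],
  [5.36,3.56,1.44,0,0,0,0],
  [5.36,3.56,1.44,0,0,0,0],
  [0,0,0,0,0,0,0],
])

```text
clock: 3.8
eef_pos: [676.1, -150.0, 368.4]
tcp_rot: [3.137, 1.043, -2.696]
contact_force: [-0.3, 0.8, -0.7]
opening: 0.003
```

```bash
python3 -c "
from h import *
go(Rt(180),W([45,210,50])[0])"
```

```text
t 3.8 pos [ 676.1 -150.   368.4] slope [133.2 200.3 308.1] q [-0.09  0.65  0.97 -0.28  1.97 -0.59]
jaw ang -179.9 tilt 0.3 F slope [-0.4 -0.8 -0.5] T slope [0.044 0.256 0.017] open 0.003
rot deg [ 0.09 -0.23 -0.11] 0.3
shift cm: cur axes [25.77 -1.03  8.92] target axes [25.81 -0.97  8.82]
```

Request:
jog_arm([
  [0,0,0,1,-0.5,3,0],
  [0,0,0,1,-0.5,3,0],
  [0,0,0,1,0,2.8,0],
  [0,0,0,4,0,0,0],
  [0,0,0,4,0,0,0],
  [0,0,0,4,0,0,0],
  [0,0,0,4,0,0,0],
  [0,0,0,4,0,0,0],
  [0,0,0,2.8,0,0,0],
  [0,0,0,0,0,0,0],
])

```text
clock: 4.8
eef_pos: [628.9, -182.7, 100.9]
tcp_rot: [3.131, 1.043, -2.699]
contact_force: [-0.8, -0.8, 0.9]
opening: 0.003
```

```bash
python3 -c "
from h import *
go(Rt(180),W([45,210,6])[0])
for n,b in(('top',(190,150,400,310)),('side',(170,155,390,310))):
    p,d=r.grab_frame(n); overlay(n,p,f'pics/{n}_1.png',b,3.6,-15)
"
```

```text
t 4.8 pos [ 628.9 -182.7  100.9] slope [ 48.6 209.2  48. ] q [-0.14  0.77  1.33 -0.28  1.49 -0.5 ]
jaw ang -179.8 tilt 0.3 F slope [1.4 0.3 0.2] T slope [0.033 0.292 0.008] open 0.003
rot deg [ 0.24 -0.22 -0.21] 0.4
shift cm: cur axes [ 4.2  -0.1   0.38] target axes [ 4.2  -0.08  0.36]
```

View pics/side_1.png

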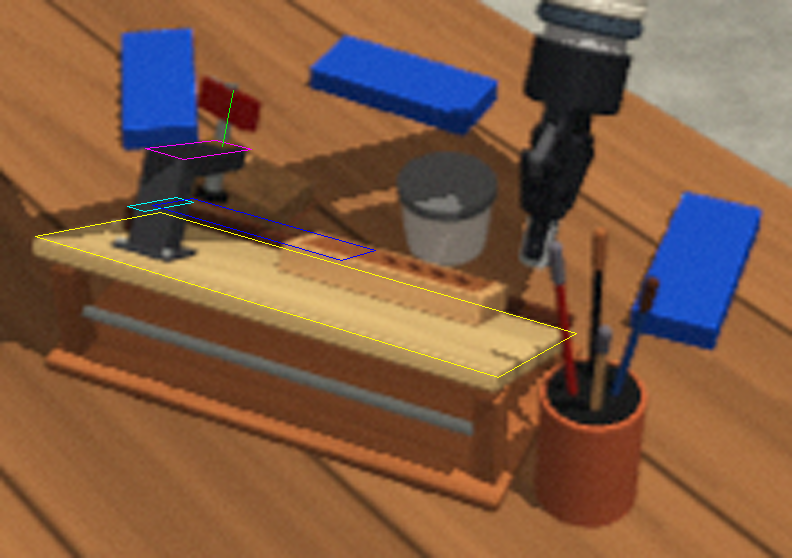

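View pics/top_1.png

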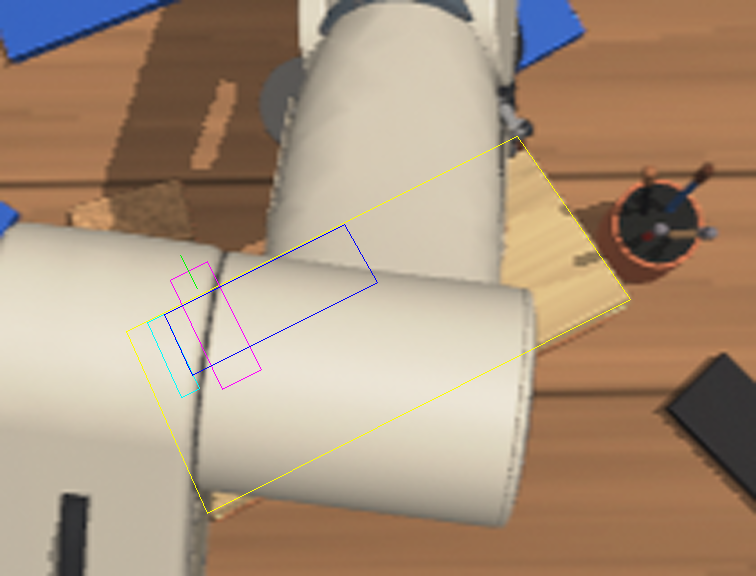

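Request:
jog_arm([
  [0,0,0,2,0,0.3,0],
  [0,0,0,1.5,0,0,0],
  [0,0,0,0.6,0,0,0],
  [0,0,0,0,0,0,0],
])

```text
clock: 5.3
eef_pos: [616.2, -190.0, 66.8]
tcp_rot: [3.139, 1.047, -2.693]
contact_force: [0.4, -0.4, -0.8]
opening: 0.001
```

```bash
python3 -c "
from h import *
go(Rt(180),W([45,210,6])[0])"
```

```text
t 5.3 pos [ 616.2 -190.    66.8] slope [ 44.2 210.3  11.2] q [-0.15  0.79  1.38 -0.29  1.42 -0.49]
jaw ang -179.9 tilt 0.0 F slope [-0.6  0.5 -0.6] T slope [-0.002  0.212 -0.022] open 0.001
rot deg [ 0.09 -0.01 -0.02] 0.1
shift cm: cur axes [ 0.52  0.03 -0.08] target axes [ 0.52  0.03 -0.08]
```

Request:
jog_arm([
  [0,0,0,0.3,0,0,0],
  [0,0,0,0,0.5,0,0],
  [0,0,0,0,0.5,0,0],
  [0,0,0,0,0.5,0,0],
  [0,0,0,0,0.5,0,0],
  [0,0,0,0,0.5,0,0],
])

```text
clock: 5.9
eef_pos: [604.3, -167.9, 64.5]
tcp_rot: [-3.141, 1.048, -2.691]
contact_force: [0.2, -1.0, 1.2]
opening: -0.001
```

```bash
python3 -c "
from h import *
go(Rt(180),W([45,81,8])[0])
p,d=r.grab_frame('side'); overlay('side',p,f'pics/side_2.png',(170,155,390,310),3.6,-15)
"
```

```text
t 5.9 pos [ 604.3 -167.9   64.5] slope [ 44.  185.2   8.7] q [-0.12  0.78  1.42 -0.28  1.4  -0.46]
jaw ang -179.9 tilt 0.1 F slope [0.8 0.9 0.9] T slope [ 0.323  0.185 -0.011] open -0.001
rot deg [0.07 0.03 0.05] 0.1
shift cm: cur axes [ 0.06 10.42 -0.08] target axes [ 0.07 10.42 -0.1 ]
```

View pics/side_2.png

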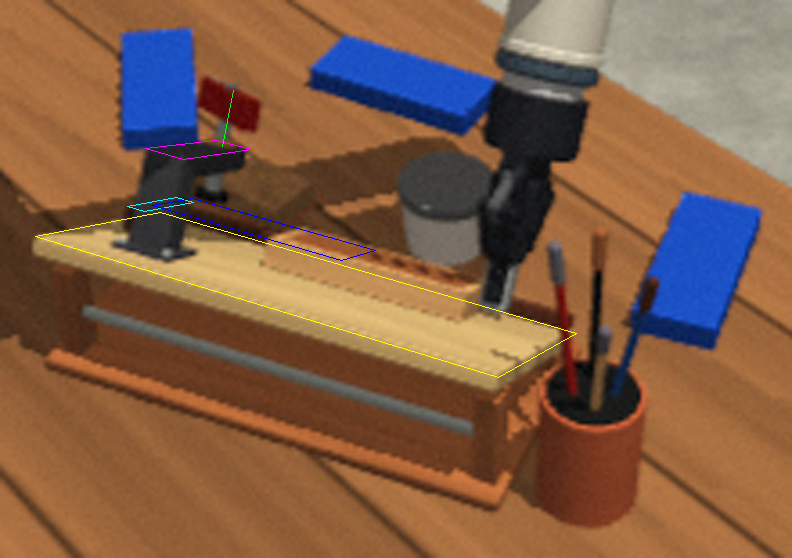

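Request:
jog_arm([
  [0,0,0,0,1,0,0],
  [0,0,0,0,1,0,0],
  [0,0,0,0,1,0,0],
  [0,0,0,0,1,0,0],
  [0,0,0,0,1,0,0],
  [0,0,0,0,1,0,0],
  [0,0,0,0,1,0,0],
  [0,0,0,0,1,0,0],
  [0,0,0,0,1,0,0],
  [0,0,0,0,0,0,0],
])

```text
clock: 6.95
eef_pos: [564.3, -85.5, 64.1]
tcp_rot: [3.138, 1.047, -2.694]
contact_force: [-0.6, 0.2, 0.6]
opening: -0.002
```

```bash
python3 -c "
from h import *
go(Rt(180),W([45,81,8])[0])
p,d=r.grab_frame('side'); overlay('side',p,f'pics/side_3.png',(170,155,390,310),3.6,-15)
"
```

```text
t 6.95 pos [564.3 -85.5  64.1] slope [44.  93.6  8.2] q [-0.02  0.72  1.54 -0.23  1.36 -0.37]
jaw ang -179.9 tilt 0.0 F slope [ 0.7 -0.4  0.3] T slope [ 0.002  0.231 -0.002] open -0.002
rot deg [ 0.13  0.   -0.05] 0.1
shift cm: cur axes [ 0.02  1.26 -0.09] target axes [ 0.02  1.26 -0.1 ]
```

View pics/side_3.png

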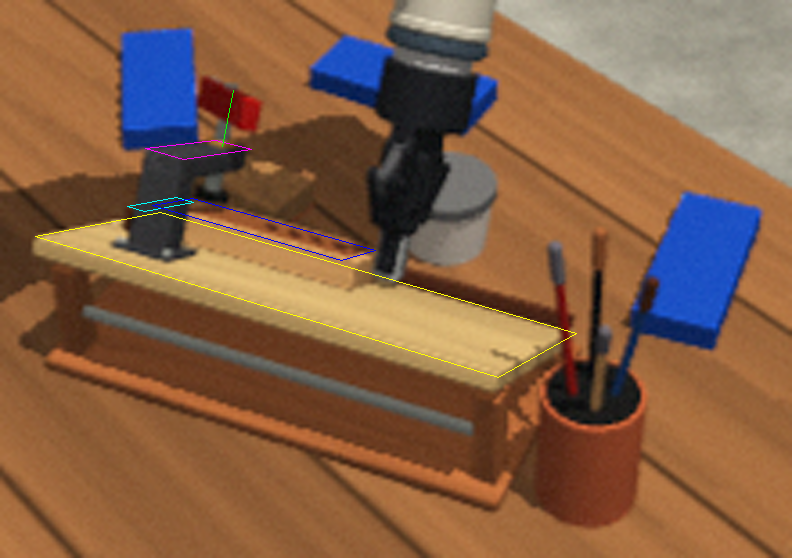

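Request:
jog_arm([
  [0,0,0,0,0.3,0,0],
  [0,0,0,0,0.3,0,0],
  [0,0,0,0,0.2,0,0],
])

```text
clock: 7.3
eef_pos: [561.6, -79.9, 64.2]
tcp_rot: [3.141, 1.048, -2.692]
contact_force: [2.1, -0.3, -0.4]
opening: -0.001
```

```bash
python3 -c "
from h import *
go()"
```

```text
t 7.3 pos [561.6 -79.9  64.2] slope [44.1 87.4  8.3] q [-0.01  0.72  1.55 -0.23  1.36 -0.36]
jaw ang -179.9 tilt 0.0 F slope [-1.8  1.2  0.5] T slope [ 0.159  0.355 -0.   ] open -0.001
```

Request:
jog_arm([
  [0,0,0,0,0.1,0,0],
  [0,0,0,0,0.1,0,0],
])

```text
clock: 7.5
eef_pos: [560.6, -78.1, 64.3]
tcp_rot: [3.14, 1.047, -2.692]
contact_force: [0.7, -1.0, -0.5]
opening: 0.003
```

```bash
python3 -c "
from h import *
go()"
```

```text
t 7.5 pos [560.6 -78.1  64.3] slope [44.2 85.4  8.3] q [-0.01  0.72  1.55 -0.23  1.36 -0.35]
jaw ang -179.9 tilt 0.0 F slope [-0.4  1.2 -0.4] T slope [0.146 0.321 0.022] open 0.003
```

Request:
jog_arm([
  [0,0,0,0,0.1,0,0],
  [0,0,0,0,0.1,0,0],
])

```text
clock: 7.7
eef_pos: [559.7, -76.3, 64.3]
tcp_rot: [3.14, 1.047, -2.692]
contact_force: [0.3, -0.5, -1.0]
opening: -0.002
```

Request:
jog_arm([
  [0,0,0,0,0.1,0,0],
  [0,0,0,0,0.1,0,0],
])

```text
clock: 7.9
eef_pos: [558.8, -74.5, 64.3]
tcp_rot: [3.14, 1.047, -2.692]
contact_force: [-0.1, -0.3, -0.8]
opening: -0.001
```

```bash
python3 -c "
from h import *
go()"
```

```text
t 7.9 pos [558.8 -74.5  64.3] slope [44.3 81.3  8.2] q [-0.    0.71  1.55 -0.23  1.36 -0.35]
jaw ang -179.9 tilt 0.0 F slope [-0.2  0.3 -0.8] T slope [ 0.132  0.32  -0.008] open -0.001
```

Not yet on the stop (torque steady at 0.13 N m). Continue in small steps.

Request:
jog_arm([
  [0,0,0,0,0.1,0,0],
  [0,0,0,0,0.1,0,0],
])

```text
clock: 8.1
eef_pos: [558.0, -72.7, 64.3]
tcp_rot: [3.141, 1.047, -2.692]
contact_force: [3.0, -3.4, -1.5]
opening: 0.001
```

```bash
python3 -c "
from h import *
go()"
```

```text
t 8.1 pos [558.  -72.7  64.3] slope [44.2 79.4  8.3] q [ 0.    0.71  1.56 -0.22  1.36 -0.35]
jaw ang -179.9 tilt 0.0 F slope [-1.8  4.3 -0.7] T slope [ 0.859  0.506 -0.049] open 0.001
```

Request:
jog_arm([
  [0,0,0,0,0.1,0,0],
  [0,0,0,0,0.1,0,0],
])

```text
clock: 8.3
eef_pos: [558.3, -72.5, 64.6]
tcp_rot: [-3.136, 1.048, -2.685]
contact_force: [5.5, -11.3, -1.7]
opening: 0.002
```

```bash
python3 -c "
from h import *
go()"
```

```text
t 8.3 pos [558.3 -72.5  64.6] slope [44.1 79.3  8.7] q [ 0.    0.71  1.56 -0.23  1.35 -0.35]
jaw ang -179.9 tilt 0.2 F slope [-0.9 12.6 -1.5] T slope [2.077e+00 2.450e-01 2.000e-03] open 0.002
```

Request:
jog_arm([
  [0,0,0,0,-1,0,0],
  [0,0,0,0,-1.5,0,0],
  [0,0,0,-4,0,0,0],
  [0,0,0,-4,0,0,0],
  [0,0,0,-4,0,0,0],
  [0,0,0,-4,0,0,0],
  [0,0,0,-3,0,0,0],
  [0,0,0,0,-4,0,0],
  [0,0,0,0,-4,0,0],
  [0,0,0,0,-4,0,0],
  [0,0,0,0,0,0,0],
])

```text
clock: 9.4
eef_pos: [706.6, -165.9, 228.1]
tcp_rot: [-3.14, 1.047, -2.694]
contact_force: [-0.3, 0.7, -0.3]
opening: 0.0
```

```bash
python3 -c "
from h import *
go()
for n,b in(('top',(190,150,400,310)),('side',(170,155,390,310))):
    p,d=r.grab_frame(n); overlay(n,p,f'pics/{n}_4.png',b,3.6,-15)
    Q=L(pts(n,d)); b=(abs(Q[...,2]-24)<5)&(Q[...,0]>15)&(Q[...,0]<100)&(Q[...,1]>-110)&(Q[...,1]<200); q=Q[b]
    if b.sum()>20: print(n,b.sum(),np.median(q[:,2]),np.percentile(q,[1,99],axis=0).round(1).tolist())
"
```

```text
t 9.4 pos [ 706.6 -165.9  228.1] slope [ 45.3 227.9 196.8] q [-0.11  0.78  1.03 -0.27  1.78 -0.55]
jaw ang 179.8 tilt 0.1 F slope [-0.2 -0.8 -0.2] T slope [-0.023  0.221 -0.03 ] open 0.0
side 356 25.28282335290422 [[20.4, -87.0, 19.3], [94.0, 68.4, 27.4]]
```

View pics/side_4.png

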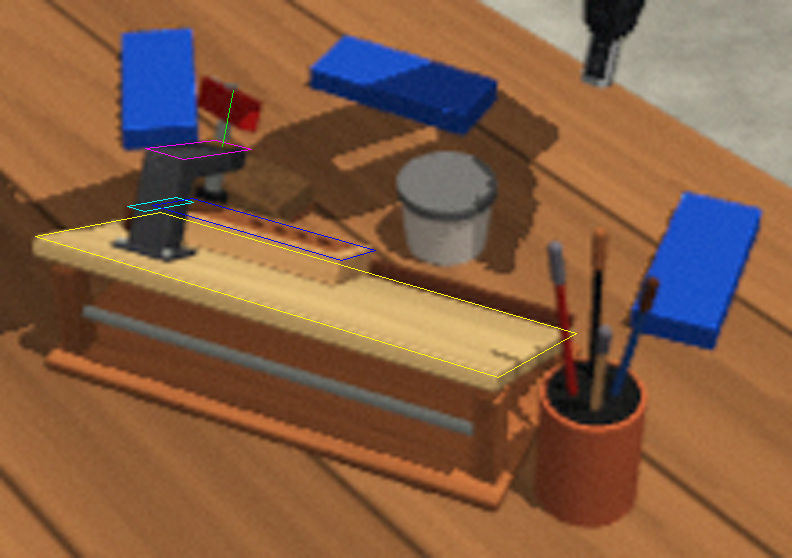

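View pics/top_4.png

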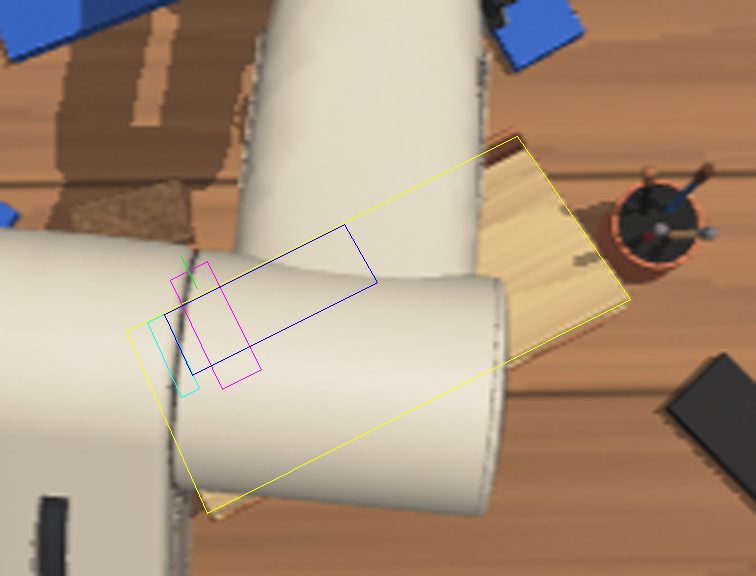

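Request:
jog_arm([
  [0,0,0,0,2.4,-0.2,1],
  [0,0,0,0,3,-0.1,1],
  [0,0,0,0,3,-0.1,1],
  [0,0,0,0,3,-0.1,1],
  [0,0,0,0,3,-0.1,1],
  [0,0,0,0,3,-0.1,1],
  [0,0,0,0,3,-0.1,1],
  [0,0,0,0,3,-0.1,1],
  [0,0,0,0,3,-0.1,1],
  [0,0,0,0,3,-0.1,1],
  [0,0,0,0,0,0,1],
])

```text
clock: 10.6
eef_pos: [567.1, 104.1, 234.9]
tcp_rot: [3.137, 1.047, -2.692]
contact_force: [0.6, -0.1, 0.2]
opening: 0.999
```

Request:
jog_arm([
  [-8.2,0,0,0,0,0,1],
  [-8.2,0,0,0,0,0,1],
  [-8.2,0,0,0,0,0,1],
  [-8.2,0,0,0,0,0,1],
  [-8.2,0,0,0,0,0,1],
  [-8.2,0,0,0,0,0,1],
  [-8.2,0,0,0,0,0,1],
  [-8.2,0,0,0,0,0,1],
  [-8.2,0,0,0,0,0,1],
  [-8.2,0,0,0,0,0,1],
  [-8.2,0,0,0,0,0,1],
  [-8.2,0,0,0,0,0,1],
  [-8.2,0,0,0,0,0,1],
  [-8.2,0,0,0,0,0,1],
  [-8.2,0,0,0,0,0,1],
  [-8.2,0,0,0,0,0,1],
  [-7.8,0,0,0,0,0,1],
  [0,0,0,0,0,0,1],
])

```text
clock: 12.4
eef_pos: [569.0, 100.3, 234.6]
tcp_rot: [0.712, 1.047, -2.692]
contact_force: [-0.3, 0.2, -0.4]
opening: 0.999
```

```bash
python3 -c "
from h import *
go(Rt(-41),W([55.9,-66,98])[0])
for n,b in(('top',(190,150,400,310)),('side',(170,105,390,260))):
    p,d=r.grab_frame(n); overlay(n,p,f'pics/{n}_5.png',b,3.6,-15)
"
```

```text
t 12.4 pos [569.  100.3 234.6] slope [ 55.7 -71.7 198.3] q [ 0.24  0.57  1.38 -0.11  1.7  -2.63]
jaw ang -40.8 tilt 0.0 F slope [-0.  -0.3 -0.5] T slope [0.027 0.191 0.029] open 0.999
rot deg [ 0.21 -0.   -0.  ] 0.2
shift cm: cur axes [10.03  0.44 -0.36] target axes [10.03  0.44 -0.36]
```

View pics/side_5.png

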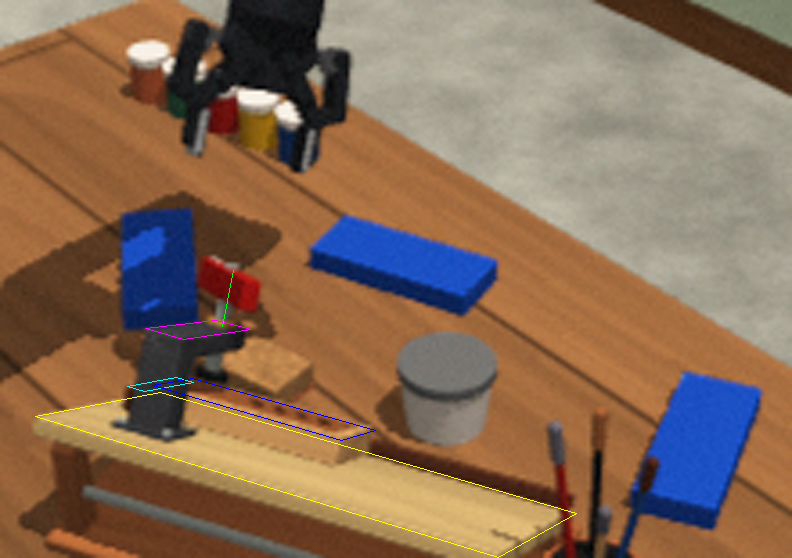

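Request:
jog_arm([
  [0,0,0,3,0.44,-0.36,1],
  [0,0,0,3,0,0,1],
  [0,0,0,2.5,0,0,1],
  [0,0,0,1.3,0,0,1],
  [0,0,0,0,0,0,1],
  [0,0,0,0,0,0,1],
])

```text
clock: 13.1
eef_pos: [528.3, 74.1, 150.4]
tcp_rot: [0.716, 1.048, -2.692]
contact_force: [-0.2, 0.2, -0.0]
opening: 0.999
```

```bash
python3 -c "
from h import *
go(Rt(-41),W([55.9,-66,98])[0])
for n,b in(('side',(170,105,390,260)),):
    p,d=r.grab_frame(n); overlay(n,p,f'pics/{n}_6.png',b,3.6,-15)
"
```

```text
t 13.1 pos [528.3  74.1 150.4] slope [ 55.3 -65.8 101.3] q [ 0.21  0.59  1.56 -0.12  1.5  -2.62]
jaw ang -41.0 tilt 0.1 F slope [ 0.1 -0.3 -0.1] T slope [-0.041  0.259  0.045] open 0.999
rot deg [ 0.01 -0.06  0.03] 0.1
shift cm: cur axes [0.33 0.03 0.06] target axes [0.33 0.03 0.06]
```

View pics/side_6.png

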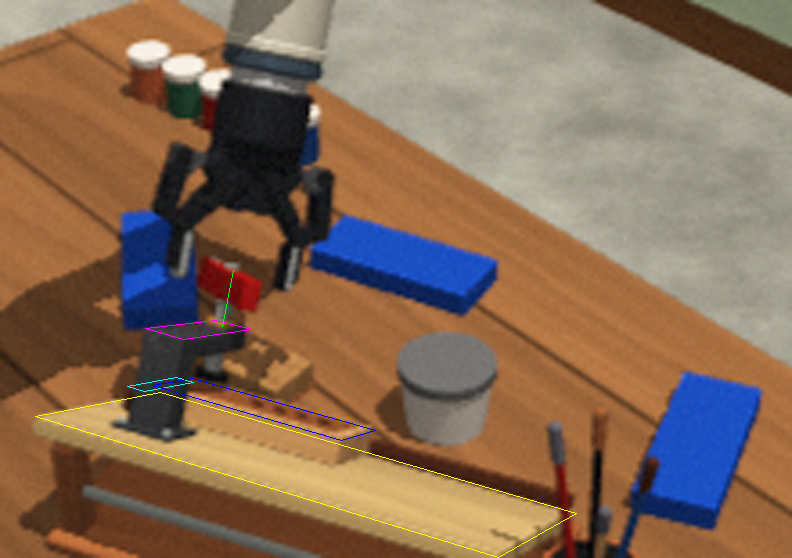

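Request:
jog_arm([
  [0,0,0,0.4,0,0,1],
  [0,0,0,0,0,0,0],
  [0,0,0,0,0,0,0],
  [0,0,0,0,0,0,0],
  [0,0,0,0,0,0,0],
  [0,0,0,0,0,0,0],
  [0,0,0,0,0,0,0],
  [0,0,0,0,0,0,0],
  [0,0,0,0,0,0,0],
], force=25)

```text
clock: 14.05
eef_pos: [525.2, 73.2, 146.6]
tcp_rot: [0.713, 1.047, -2.693]
contact_force: [-2.7, 2.0, 5.9]
opening: 0.184
```

```bash
python3 -c "
from h import *
go()
for n,b in(('side',(170,105,390,260)),):
    p,d=r.grab_frame(n); overlay(n,p,f'pics/{n}_7.png',b,3.6,-15)
"
```

```text
t 14.05 pos [525.2  73.2 146.6] slope [ 56.1 -66.3  96.5] q [ 0.21  0.59  1.57 -0.12  1.5  -2.63]
jaw ang -40.9 tilt 0.1 F slope [ 4.2 -3.   4.3] T slope [-0.353 -0.433 -0.048] open 0.184
```

View pics/side_7.png

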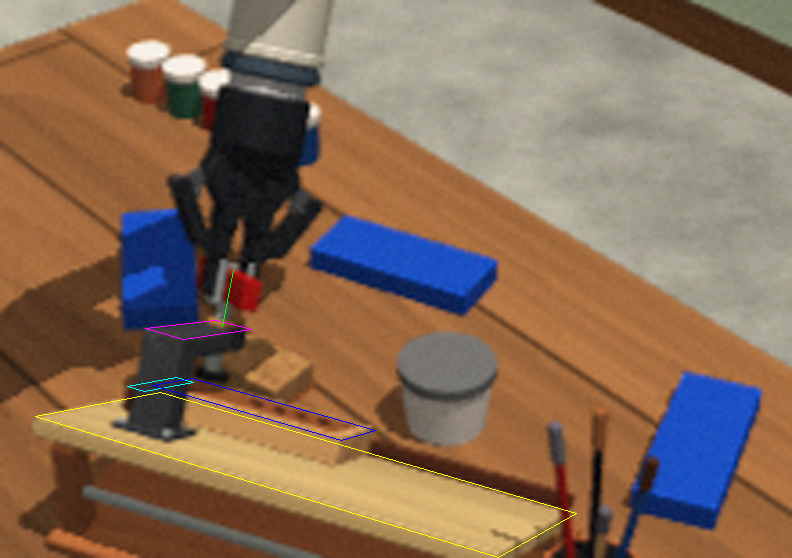

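Request:
jog_arm([
  [0,0,0,-0.03,0,0.08,0],
  [0,0,0,0,0,0,0],
  [0,0,0,0,0,0,0],
  [0,0,0,0,0,0,0],
], force=80)

```text
clock: 14.5
eef_pos: [525.2, 73.2, 146.8]
tcp_rot: [0.715, 1.048, -2.692]
contact_force: [-0.5, 0.1, 1.8]
opening: 0.176
```

```bash
python3 -c "
from h import *
go()"
```

```text
t 14.5 pos [525.2  73.2 146.8] slope [ 56.1 -66.3  96.7] q [ 0.21  0.59  1.57 -0.12  1.5  -2.63]
jaw ang -40.9 tilt 0.0 F slope [ 1.2 -0.3  1.3] T slope [0.088 0.128 0.002] open 0.176
```

Request:
jog_arm([
  [3,0,0,0,0,0,0],
  [3,0,0,0,0,0,0],
  [3,0,0,0,0,0,0],
  [3,0,0,0,0,0,0],
  [3,0,0,0,0,0,0],
])

```text
clock: 15.0
eef_pos: [525.1, 73.3, 146.9]
tcp_rot: [0.978, 1.047, -2.692]
contact_force: [0.6, 1.1, 3.5]
opening: 0.173
```

```bash
python3 -c "
from h import *
go()"
```

```text
t 15.0 pos [525.1  73.3 146.9] slope [ 56.3 -66.4  96.7] q [ 0.21  0.59  1.57 -0.12  1.5  -2.36]
jaw ang -56.0 tilt 0.0 F slope [ 0.8 -0.7  3.6] T slope [-0.019 -0.054  0.269] open 0.173
```

Request:
jog_arm([
  [4,0,0,0,0,0,0],
  [4,0,0,0,0,0,0],
  [4,0,0,0,0,0,0],
  [4,0,0,0,0,0,0],
  [4,0,0,0,0,0,0],
  [4,0,0,0,0,0,0],
  [4,0,0,0,0,0,0],
  [4,0,0,0,0,0,0],
])

```text
clock: 15.8
eef_pos: [524.7, 73.6, 147.0]
tcp_rot: [1.536, 1.047, -2.694]
contact_force: [-1.8, 2.8, 4.6]
opening: 0.171
```

```bash
python3 -c "
from h import *
go()"
```

```text
t 15.8 pos [524.7  73.6 147. ] slope [ 56.5 -66.9  96.7] q [ 0.21  0.59  1.57 -0.12  1.5  -1.8 ]
jaw ang -88.1 tilt 0.0 F slope [ 2.7 -3.3  3.8] T slope [-0.291 -0.207  0.303] open 0.171
```

Request:
jog_arm([
  [3,0,0,0,0,0,0],
  [3,0,0,0,0,0,0],
  [2,0,0,0,0,0,0],
])

```text
clock: 16.1
eef_pos: [524.7, 73.7, 146.9]
tcp_rot: [1.674, 1.047, -2.694]
contact_force: [-1.9, 3.0, 3.6]
opening: 0.176
```

```bash
python3 -c "
from h import *
go()"
```

```text
t 16.1 pos [524.7  73.7 146.9] slope [ 56.4 -67.   96.7] q [ 0.21  0.59  1.57 -0.12  1.5  -1.66]
jaw ang -96.0 tilt 0.1 F slope [ 2.1 -3.5  2.9] T slope [-0.381 -0.235  0.341] open 0.176
```

Request:
jog_arm([
  [3,0,0,0,0,0,0],
  [3,0,0,0,0,0,0],
])

```text
clock: 16.3
eef_pos: [524.7, 73.8, 147.0]
tcp_rot: [1.779, 1.047, -2.694]
contact_force: [-1.6, 2.6, 5.2]
opening: 0.172
```

```bash
python3 -c "
from h import *
go()"
```

```text
t 16.3 pos [524.7  73.8 147. ] slope [ 56.4 -67.1  96.7] q [ 0.21  0.59  1.57 -0.12  1.5  -1.56]
jaw ang -102.0 tilt 0.1 F slope [ 2.9 -3.   4.4] T slope [-0.429 -0.228  0.274] open 0.172
```

Request:
jog_arm([
  [3,0,0,0,0,0,0],
  [3,0,0,0,0,0,0],
])

```text
clock: 16.5
eef_pos: [524.6, 73.8, 146.9]
tcp_rot: [1.883, 1.047, -2.694]
contact_force: [-1.8, 2.7, 5.5]
opening: 0.17
```

```bash
python3 -c "
from h import *
go()"
```

```text
t 16.5 pos [524.6  73.8 146.9] slope [ 56.5 -67.1  96.7] q [ 0.21  0.59  1.57 -0.12  1.5  -1.45]
jaw ang -108.0 tilt 0.1 F slope [ 3.2 -3.2  4.5] T slope [-0.454 -0.066  0.311] open 0.17
```

Request:
jog_arm([
  [3,0,0,0,0,0,0],
  [3,0,0,0,0,0,0],
])

```text
clock: 16.7
eef_pos: [524.6, 73.9, 146.9]
tcp_rot: [1.988, 1.047, -2.695]
contact_force: [-3.0, 2.4, 5.5]
opening: 0.171
```

```bash
python3 -c "
from h import *
go()"
```

```text
t 16.7 pos [524.6  73.9 146.9] slope [ 56.4 -67.2  96.7] q [ 0.21  0.59  1.57 -0.12  1.5  -1.35]
jaw ang -114.0 tilt 0.1 F slope [ 4.2 -3.5  3.9] T slope [-0.539 -0.177  0.258] open 0.171
```

Request:
jog_arm([
  [3,0,0,0,0,0,0],
  [3,0,0,0,0,0,0],
])

```text
clock: 16.9
eef_pos: [524.6, 74.0, 146.9]
tcp_rot: [2.092, 1.047, -2.695]
contact_force: [-2.7, 3.9, 4.4]
opening: 0.173
```

```bash
python3 -c "
from h import *
go()"
```

```text
t 16.9 pos [524.6  74.  146.9] slope [ 56.4 -67.3  96.7] q [ 0.21  0.59  1.57 -0.12  1.5  -1.24]
jaw ang -120.0 tilt 0.1 F slope [ 2.8 -4.7  3.4] T slope [-0.534 -0.162  0.293] open 0.173
```

Request:
jog_arm([
  [3,0,0,0,0,0,0],
  [3,0,0,0,0,0,0],
])

```text
clock: 17.1
eef_pos: [524.6, 74.1, 146.9]
tcp_rot: [2.197, 1.047, -2.695]
contact_force: [-2.5, 4.5, 5.3]
opening: 0.169
```

```bash
python3 -c "
from h import *
go()"
```

```text
t 17.1 pos [524.6  74.1 146.9] slope [ 56.3 -67.4  96.7] q [ 0.21  0.59  1.57 -0.12  1.5  -1.14]
jaw ang -126.0 tilt 0.1 F slope [ 3.  -5.1  4.5] T slope [-0.607 -0.083  0.375] open 0.169
```

Request:
jog_arm([
  [3,0,0,0,0,0,0],
  [3,0,0,0,0,0,0],
])

```text
clock: 17.3
eef_pos: [524.6, 74.2, 146.9]
tcp_rot: [2.301, 1.047, -2.695]
contact_force: [-2.7, 5.1, 4.0]
opening: 0.172
```

```bash
python3 -c "
from h import *
go()"
```

```text
t 17.3 pos [524.6  74.2 146.9] slope [ 56.3 -67.4  96.7] q [ 0.21  0.59  1.57 -0.12  1.5  -1.04]
jaw ang -132.0 tilt 0.1 F slope [ 2.2 -5.7  3.4] T slope [-0.653 -0.038  0.428] open 0.172
```

Request:
jog_arm([
  [3,0,0,0,0,0,0],
  [3,0,0,0,0,0,0],
])

```text
clock: 17.5
eef_pos: [524.6, 74.2, 146.8]
tcp_rot: [2.406, 1.047, -2.695]
contact_force: [-3.0, 4.0, 3.3]
opening: 0.176
```

```bash
python3 -c "
from h import *
go()"
```

```text
t 17.5 pos [524.6  74.2 146.8] slope [ 56.2 -67.5  96.7] q [ 0.21  0.59  1.57 -0.12  1.5  -0.93]
jaw ang -138.0 tilt 0.1 F slope [ 2.5 -4.9  2.3] T slope [-0.716  0.012  0.504] open 0.176
```

Request:
jog_arm([
  [2,0,0,0,0,0,0],
])

```text
clock: 17.6
eef_pos: [524.6, 74.2, 146.9]
tcp_rot: [2.44, 1.047, -2.695]
contact_force: [-2.9, 4.8, 2.7]
opening: 0.173
```

```bash
python3 -c "
from h import *
go()"
```

```text
t 17.6 pos [524.6  74.2 146.9] slope [ 56.2 -67.5  96.7] q [ 0.21  0.59  1.57 -0.12  1.5  -0.9 ]
jaw ang -140.0 tilt 0.1 F slope [ 1.8 -5.6  2.1] T slope [-0.763 -0.028  0.47 ] open 0.173
```

Request:
jog_arm([
  [2,0,0,0,0,0,0],
])

```text
clock: 17.7
eef_pos: [524.7, 74.3, 146.8]
tcp_rot: [2.475, 1.047, -2.695]
contact_force: [-2.1, 4.7, 3.4]
opening: 0.176
```

```bash
python3 -c "
from h import *
go()"
```

```text
t 17.7 pos [524.7  74.3 146.8] slope [ 56.2 -67.5  96.7] q [ 0.21  0.59  1.57 -0.12  1.5  -0.86]
jaw ang -141.9 tilt 0.1 F slope [ 1.6 -5.1  3. ] T slope [-0.736 -0.028  0.524] open 0.176
```

Request:
jog_arm([
  [2,0,0,0,0,0,0],
])

```text
clock: 17.8
eef_pos: [524.7, 74.3, 146.8]
tcp_rot: [2.509, 1.047, -2.695]
contact_force: [-2.2, 6.1, 2.5]
opening: 0.173
```

```bash
python3 -c "
from h import *
go()"
```

```text
t 17.8 pos [524.7  74.3 146.8] slope [ 56.2 -67.6  96.7] q [ 0.21  0.59  1.57 -0.12  1.5  -0.83]
jaw ang -143.9 tilt 0.1 F slope [ 0.7 -6.4  2.5] T slope [-0.734  0.002  0.486] open 0.173
```

Request:
jog_arm([
  [2,0,0,0,0,0,0],
])

```text
clock: 17.9
eef_pos: [524.7, 74.4, 146.8]
tcp_rot: [2.544, 1.047, -2.695]
contact_force: [-2.4, 5.3, 2.7]
opening: 0.176
```

```bash
python3 -c "
from h import *
go()"
```

```text
t 17.9 pos [524.7  74.4 146.8] slope [ 56.2 -67.6  96.7] q [ 0.21  0.59  1.57 -0.12  1.5  -0.79]
jaw ang -145.9 tilt 0.1 F slope [ 1.3 -5.8  2.4] T slope [-0.764  0.058  0.506] open 0.176
```

Request:
jog_arm([
  [2,0,0,0,0,0,0],
])

```text
clock: 18.0
eef_pos: [524.7, 74.4, 146.8]
tcp_rot: [2.579, 1.047, -2.695]
contact_force: [-1.3, 5.6, 4.2]
opening: 0.174
```

```bash
python3 -c "
from h import *
go()"
```

```text
t 18.0 pos [524.7  74.4 146.8] slope [ 56.1 -67.6  96.7] q [ 0.21  0.59  1.57 -0.12  1.5  -0.76]
jaw ang -147.9 tilt 0.1 F slope [ 1.  -5.7  4.3] T slope [-0.705  0.033  0.547] open 0.174
```

Request:
jog_arm([
  [2,0,0,0,0,0,0],
])

```text
clock: 18.1
eef_pos: [524.7, 74.4, 146.8]
tcp_rot: [2.614, 1.047, -2.696]
contact_force: [-2.3, 5.6, 3.5]
opening: 0.174
```

```bash
python3 -c "
from h import *
go()"
```

```text
t 18.1 pos [524.7  74.4 146.8] slope [ 56.1 -67.6  96.7] q [ 0.21  0.59  1.57 -0.12  1.5  -0.72]
jaw ang -149.9 tilt 0.1 F slope [ 1.4 -6.1  3.3] T slope [-0.785  0.02   0.533] open 0.174
```

Request:
jog_arm([
  [2,0,0,0,0,0,0],
])

```text
clock: 18.2
eef_pos: [524.7, 74.4, 146.8]
tcp_rot: [2.649, 1.047, -2.696]
contact_force: [-2.5, 4.9, 3.6]
opening: 0.172
```

```bash
python3 -c "
from h import *
go()
p,d=r.grab_frame('side'); overlay('side',p,'pics/side_8.png',(170,105,390,260),3.6,-15)
go()"
```

```text
t 18.2 pos [524.7  74.4 146.8] slope [ 56.1 -67.6  96.7] q [ 0.21  0.59  1.57 -0.12  1.5  -0.69]
jaw ang -151.9 tilt 0.1 F slope [ 1.9 -5.5  3. ] T slope [-0.787  0.064  0.521] open 0.172
t 18.25 pos [524.7  74.4 146.8] slope [ 56.1 -67.6  96.7] q [ 0.21  0.59  1.57 -0.12  1.5  -0.68]
jaw ang -152.1 tilt 0.1 F slope [ 1.9 -6.2  2.3] T slope [-0.81  -0.003  0.438] open 0.177
```

View pics/side_8.png

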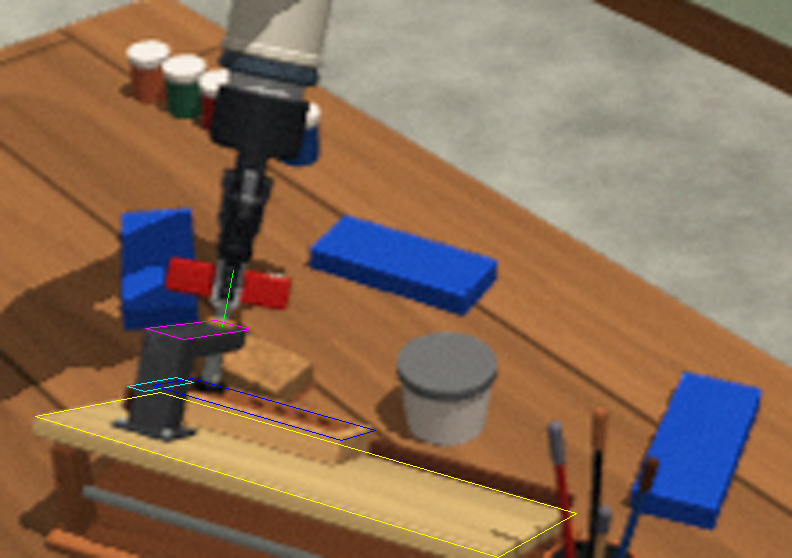

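Request:
jog_arm([
  [2,0,0,0,0,0,0],
])

```text
clock: 18.35
eef_pos: [524.7, 74.4, 146.8]
tcp_rot: [2.683, 1.047, -2.696]
contact_force: [-1.8, 5.5, 3.4]
opening: 0.175
```

```bash
python3 -c "
from h import *
go()"
```

```text
t 18.35 pos [524.7  74.4 146.8] slope [ 56.1 -67.6  96.7] q [ 0.21  0.59  1.57 -0.12  1.5  -0.65]
jaw ang -153.9 tilt 0.1 F slope [ 1.  -5.7  3.3] T slope [-0.823  0.085  0.462] open 0.175
```

Request:
jog_arm([
  [1.5,0,0,0,0,0,0],
])

```text
clock: 18.45
eef_pos: [524.7, 74.5, 146.8]
tcp_rot: [2.71, 1.048, -2.696]
contact_force: [-1.6, 5.7, 3.0]
opening: 0.171
```

```bash
python3 -c "
from h import *
go()"
```

```text
t 18.45 pos [524.7  74.5 146.8] slope [ 56.  -67.7  96.7] q [ 0.21  0.59  1.57 -0.12  1.5  -0.63]
jaw ang -155.4 tilt 0.1 F slope [ 0.6 -5.9  3.1] T slope [-0.798  0.064  0.47 ] open 0.171
```

Request:
jog_arm([
  [0,0,0,0,0,0,1],
  [0,0,0,0,0,0,1],
  [0,0,0,0,0,0,1],
  [0,0,0,0,0,0,1],
  [0,0,0,0,0,0,1],
  [0,0,0,0,0,0,1],
  [0,0,0,-2,0,0,1],
  [0,0,0,-4,0,0,1],
  [0,0,0,-4,0,0,1],
  [0,0,0,-4,0,0,1],
  [0,0,0,0,0,0,1],
])

```text
clock: 19.55
eef_pos: [591.6, 104.9, 272.5]
tcp_rot: [2.716, 1.056, -2.688]
contact_force: [0.1, -0.9, -0.2]
opening: 1.004
```

```bash
python3 -c "
from h import *
go()
for n,b in(('side',(170,105,390,310)),):
    p,d=r.grab_frame(n); overlay(n,p,f'pics/{n}_9.png',b,2.9,-15)
"
```

```text
t 19.55 pos [591.6 104.9 272.5] slope [ 55.3 -66.  242.3] q [ 0.23  0.57  1.29 -0.11  1.78 -0.64]
jaw ang -155.5 tilt 0.5 F slope [ 0.2  0.8 -0.3] T slope [-0.014  0.209  0.02 ] open 1.004
```

View pics/side_9.png

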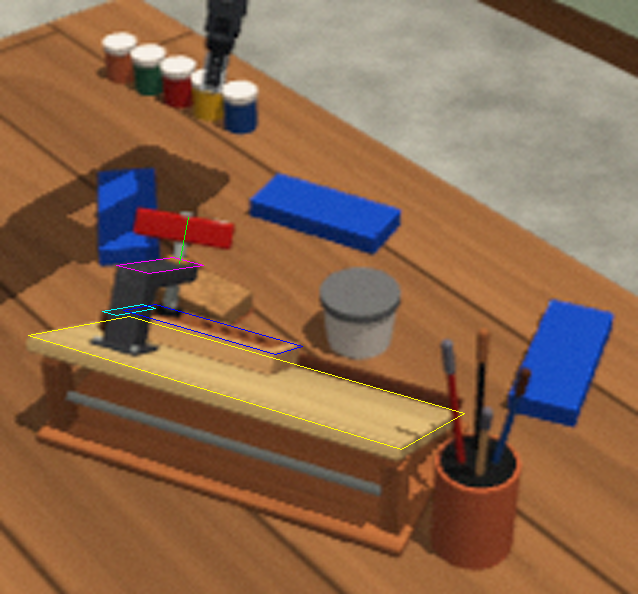

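```bash
python3 -c "
from h import *
s=r.sense();go(Rt(-155.5),s['eef_pos']+np.array([-60,330,60]))"
```

```text
t 19.6 pos [589.8 104.3 269.9] slope [ 55.6 -66.2 239.1] q [ 0.23  0.58  1.3  -0.11  1.78 -0.64]
jaw ang -155.4 tilt 0.3 F slope [ 0.8 -0.1 -0.4] T slope [-0.027  0.237 -0.013] open 0.998
rot deg [0.06 0.23 0.17] 0.3
shift cm: cur axes [-9.68 27.41 17.78] target axes [-9.66 27.45 17.72]
```

Request:
jog_arm([
  [0,0,0,-1.2,2.1,1.4,1],
  [0,0,0,-1.2,2.8,1.8,1],
  [0,0,0,-1.2,2.8,1.8,1],
  [0,0,0,-1.2,2.8,1.8,1],
  [0,0,0,-1.2,2.8,1.8,1],
  [0,0,0,-1.2,2.8,1.8,1],
  [0,0,0,-1.2,2.8,1.8,1],
  [0,0,0,-1.2,2.8,1.8,1],
  [0,0,0,0,2.8,1.8,1],
  [0,0,0,0,2.8,1.8,1],
  [0,0,0,0,0,0,1],
])

```text
clock: 20.7
eef_pos: [525.4, 434.7, 325.4]
tcp_rot: [2.711, 1.044, -2.69]
contact_force: [0.7, 0.3, -0.3]
opening: 0.998
```

```bash
python3 -c "
from h import *
go()
for n,b in(('top',(190,150,400,310)),('side',(170,155,390,310))):
    p,d=r.grab_frame(n); overlay(n,p,f'pics/{n}_10.png',b,3.6,-15); np.save(f'pics/{n}9.npy',d)
    Q=L(pts(n,d))
    m=(Q[...,2]>(121 if n=='top' else 108))&(Q[...,2]<136)&(np.hypot(Q[...,0]-55,Q[...,1]+65)<62)
    q=Q[m][:,:2]
    if len(q)>9: print(n,'handle',len(q),cv2.minAreaRect(q.astype(np.float32)))
    b=(abs(Q[...,2]-24)<5)&(Q[...,0]>15)&(Q[...,0]<100)&(Q[...,1]>-110)&(Q[...,1]<200); q=Q[b]
    if b.sum()>20: print(n,'blank',b.sum(),np.median(q[:,2]),np.percentile(q,[1,99],axis=0).round(1).tolist())
"
```

```text
t 20.7 pos [525.4 434.7 325.4] slope [   9.3 -391.8  330. ] q [ 0.64  0.7   0.98  0.1   1.99 -0.22]
jaw ang -155.2 tilt 0.2 F slope [-0.8 -0.   0.1] T slope [-0.021  0.32  -0.003] open 0.998
top handle 174 ((57.52679443359375, -65.07823944091797), (19.86417579650879, 98.84150695800781), 33.123138427734375)
top blank 843 24.46906480384299 [[20.1, -108.4, 19.3], [93.0, 69.6, 28.9]]
side handle 258 ((59.955440521240234, -65.13866424560547), (21.976022720336914, 99.5717544555664), 30.686513900756836)
side blank 333 25.367207434385797 [[20.9, -74.9, 19.4], [94.4, 68.4, 28.3]]
```

View pics/top_10.png

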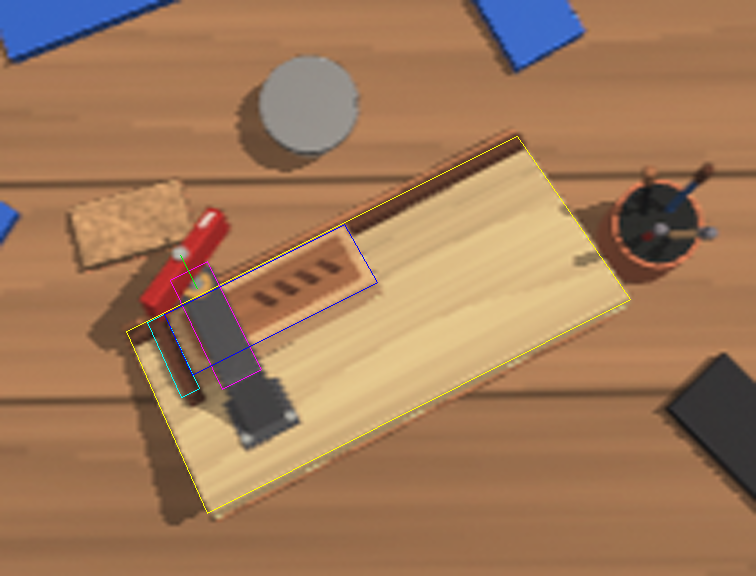

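```bash
python3 - <<'E'
from h import *
p1,_=r.grab_frame("top"); s1,_=r.grab_frame("side")
for n,imgs in(("top",(np.load("pics/top0rgb.npy"),p1)),("side",(np.load("pics/side0rgb.npy"),s1))):
  K,cp,R=cal(n)
  for img in imgs:
    h=cv2.cvtColor(img,cv2.COLOR_RGB2HSV).astype(int)
    m=((h[...,0]<6)|(h[...,0]>174))&(h[...,1]>150)
    c=proj(n,W([55,-65,115]))[0]
    v,u=np.mgrid[0:420,0:560]; m&=np.hypot(u-c[0],v-c[1])<24
    m=cv2.morphologyEx(m.astype(np.uint8),cv2.MORPH_CLOSE,np.ones((3,3)))
    k=max(cv2.findContours(m,0,1)[0],key=cv2.contourArea)
    print(n,"rect",cv2.minAreaRect(k)); box=cv2.minAreaRect(k)
    v,u=np.nonzero(m)
    rays=np.stack([(u-K[0,2])/K[0,0],(v-K[1,2])/K[1,1],np.ones(len(u))],-1)@R.T
    o=W([0,0,118])[0]; X=cp+rays*(((o-cp)@S[:,2])/(rays@S[:,2]))[:,None]
    q=L(X)[:,:2]; cc=q.mean(0); d=np.linalg.svd(q-cc,full_matrices=False)[2][0]
    print("  pca",np.degrees(np.arctan2(d[1],d[0])).round(1),cc.round(1),len(u), cv2.minAreaRect(q.astype(np.float32)))
E
```

```text
top rect ((241.61558532714844, 222.74855041503906), (33.98478317260742, 8.591231346130371), 8.746162414550781)
  pca 46.6 [ 59.7 -63. ] 263 ((58.71379852294922, -63.08951187133789), (110.06378936767578, 28.336950302124023), 48.10881805419922)
top rect ((240.8321990966797, 222.88253784179688), (9.257320404052734, 34.8992805480957), 34.99202346801758)
  pca -55.8 [ 60.1 -66.1] 273 ((57.73676300048828, -64.61170959472656), (31.595043182373047, 108.75148010253906), 34.97178649902344)
side rect ((233.00003051757812, 183.50003051757812), (18.335756301879883, 8.944271087646484), 26.56505012512207)
  pca 31.1 [ 77.1 -55.8] 154 ((64.99151611328125, -62.369529724121094), (255.70751953125, 47.28242492675781), 25.97745132446289)
side rect ((233.19297790527344, 183.2399444580078), (33.366783142089844, 9.21062183380127), 10.007980346679688)
  pca 22.5 [ 72.8 -56.8] 297 ((66.526123046875, -60.358978271484375), (199.35084533691406, 98.20147705078125), 24.966110229492188)
```

```bash
python3 - <<'E'
from h import *
for a in (-52,-55,-58,-61,-64,-67,46,48,50,52):
    t=np.radians(a); d=np.array([np.cos(t),np.sin(t)])*50; o=[]
    for n in("side","top"):
        e=proj(n,W([[55+d[0],-65+d[1],114],[55-d[0],-65-d[1],114]])); v=e[0]-e[1]; o+=[np.degrees(np.arctan2(v[1],v[0])).round(1),np.linalg.norm(v).round(1)]
    print(a,o)
im=cv2.imread("pics/side_8.png"); hs=cv2.cvtColor(im,cv2.COLOR_BGR2HSV)
p,_=r.grab_frame("side"); p=cv2.resize(p[105:260,170:390,::-1],None,fx=3.6,fy=3.6,interpolation=cv2.INTER_CUBIC); h2=cv2.cvtColor(p,cv2.COLOR_BGR2HSV)
i0=cv2.resize(np.load("pics/side0rgb.npy")[105:260,170:390,::-1],None,fx=3.6,fy=3.6,interpolation=cv2.INTER_CUBIC)
for nm,h,f in(("gripped",hs,im),("released",h2,p),("start",cv2.cvtColor(i0,cv2.COLOR_BGR2HSV),i0)):
    m=(((h[...,0]<6)|(h[...,0]>174))&(h[...,1]>150)&(h[...,2]>70)); m[:, :150]=0; m[:,310:]=0; m[:230]=0; m[320:]=0
    v,u=np.nonzero(m); 
    cols=[c for c in list(range(u.min()+6,u.min()+40,2))+list(range(u.max()-40,u.max()-6,2)) if (u==c).any()]
    top=[v[u==c].min() for c in cols]; bot=[v[u==c].max() for c in cols]
    print(nm,u.min(),u.max(),"top edge deg",np.degrees(np.arctan(np.polyfit(cols,top,1)[0])).round(2),"bot",np.degrees(np.arctan(np.polyfit(cols,bot,1)[0])).round(2))
E
```

```text
-52 [np.float64(-170.7), np.float64(33.5), np.float64(122.5), np.float64(32.3)]
-55 [np.float64(-170.3), np.float64(33.8), np.float64(125.2), np.float64(32.7)]
-58 [np.float64(-169.9), np.float64(34.1), np.float64(127.8), np.float64(33.0)]
-61 [np.float64(-169.4), np.float64(34.3), np.float64(130.4), np.float64(33.4)]
-64 [np.float64(-169.0), np.float64(34.3), np.float64(132.9), np.float64(33.7)]
-67 [np.float64(-168.6), np.float64(34.3), np.float64(135.4), np.float64(33.9)]
46 [np.float64(31.0), np.float64(12.9), np.float64(10.6), np.float64(31.4)]
48 [np.float64(29.2), np.float64(14.0), np.float64(8.7), np.float64(31.6)]
50 [np.float64(27.6), np.float64(15.0), np.float64(6.8), np.float64(31.9)]
52 [np.float64(26.3), np.float64(16.0), np.float64(4.9), np.float64(32.1)]
gripped 167 290 top edge deg 10.44 bot 10.6
released 168 290 top edge deg 9.29 bot 10.32
start 199 259 top edge deg 23.97 bot 26.87
```

```bash
python3 -c "
from rig import r
print(r.sign_off(), r.sense()['clock'])"
```

```text
the job is handed in; nothing more can be done
the job is handed in; nothing more can be done
```

The job is handed in, at about 21 s of the 72 s allowed. No verdict is reported, so what follows rests on my own checks.

**What I did**
- With the closed fingers I pushed the blank about 120 mm along the ledge. It met the end stop when the push force rose from about 1 N to 12.6 N.
- I then gripped the red handle and turned it 114.5° clockwise.
- The torque held near 0.3 N m and began climbing after about 80°. It levelled at about 0.5 N m from roughly 97° on. I stopped after about 11–17° on that plateau, well inside the 30° limit.
- I opened the gripper, backed off and moved the arm clear.

**Last checks**
- **Blank:** its left end reads y = 68.4 to 69.6 mm against 70 at home, its lower edge x is about 20 mm, and its top is about 24–25 mm above the slope. That is home and flat, within camera error.
- **Foot pressure:** I saw no direct reading of it. I infer it from the torque rise before the slip.
- **Tub, jar and sanding block:** they look unmoved between the first and last pictures.
- **Robot:** its contact force is about 0 and it is clear of everything.

**What disagreed**
- The handle's final angle in the pictures is about 5–8° short of the tool's. Low image resolution and some spring-back on release probably explain this. In the side view while still gripped, handle and tool agreed to about 1.5°, so I take the torque plateau to be clutch slip, not slip of the fingers.
- The slope frame I measured was off by 1–2 mm along the ledge.

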